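Pack the racked vise jaw with the tapered spacer and hold it

TASK

The thin carving panel is clamped at one end of the vise only, so the front jaw has swung in at the empty end. Draw the red-handled tapered spacer out of the tool block and slide its blade down between the two jaw liners at the empty end until it drags snugly on both of them, without forcing it or shoving the jaw open, and leave everything else on the bench alone. Finish while still holding the spacer upright in the gripper at that depth, ready for the screw to be tightened.

Things in the scene. Friction and masses are not known exactly. Their poses are not given: they have to be found in the camera images.
- spacer: upright tapered beech spacer, 70 g, in a slot of tool_block. Origin: middle of blade's lower tip; z up, x across thickness, y across width. Blade 26 wide (y), 3 thick at tip, 12 at z = 90 (both faces slope evenly, 1 mm thicker per 10 mm). Brass collar 24 x 34 at z 90 to 96 rests on the block; above it the red grip, 18 x 30 (x, y), z 96 to 140: take it across the 30 mm
- spacer_tip (a point): middle of the spacer's lower tip (same point as its origin)
- tool_block: dark wooden block 170 x 74 x 100 high (x, y, z), fixed; origin: centre of its underside. Three through slots 14 x 28 (x, y) at x = -52, 0, +52, y = 0; spacer and two chisels stand in them in any order, turned as the block, collars on its top, blades hanging about 90 deep, widths along its y. Draw a tool straight up by over 90
- vise: blue bench-top carver's vise, wooden jaw liners, fixed; origin: centre of base's underside, x from front to rear jaw, y along the jaws (-107 to +107), z up. Jaw tops z = 115; inner top edges eased 5 at 45 degrees, so the straight gap starts at z = 110 and goes below z = 35. Rods 16 thick cross at y = -40 and +40, tops z = 38. Screw and T-bar point to -x, below z = 65
- rear_liner: wooden liner of the fixed rear jaw, 18 thick, 210 along y, z 30 to 115; its face is the plane x = +5 of the vise. Origin on that face at y = 0, z = 0 of the vise, axes as the vise
- front_liner: the same on the front jaw (face at x = -5 of the vise when parallel, looking to +x); origin on its face at the middle of its length, z = 0 of the vise; turns with the front jaw
- front_jaw (a joint): how far the front jaw has swung in (rad, 0 = parallel, positive = empty end closed in). It turns about the upright line x = -5, y = +60 of the vise, where it bears on the panel, so the gap at y is 10 mm - angle x (60 mm - y): at y = -70 about 6.4 to 8.7 mm. Held by friction: stays put until some 18 N presses on it at y = -70
- rear_jaw_end (a point): point on the rear liner's face at the empty end: x = +5, y = -70, z = 110 of the vise (foot of the eased edge)
- front_jaw_end (a point): the facing point on the front liner's face; the middle between the two points is the middle of the gap's mouth, a good place to enter
- carving_panel: pale lime panel 10 x 64 x 110 (x, y, z) clamped upright between the jaws at y = +30 to +94 of the vise, standing 50 above the jaws; origin at the middle of its underside; fixed
- amber_chisel: short carving chisel with round amber handle (33 wide, standing 56 above the block), in the tool block; origin 90 below the underside of its collar; leave alone
- wood_chisel: the same with a pale wooden handle; leave alone
- mallet: carver's round wooden mallet standing on its head, 86 across, 188 high; origin under its centre; leave alone
- oilstone: grey sharpening stone in a dark wood tray, 80 x 205 x 36; origin under its centre; leave alone
- oil_bottle: amber bottle with red cap, 56 across, 150 high; origin under its centre; leave alone
- pencil_tin: aluminium tin of pencils, 72 across, about 185 high; origin under its centre; leave alone
- glue_brush: brush lying on the bench; leave alone
- offcut: pale wood offcut 120 x 55 x 32 lying flat; origin under its centre; leave alone
Mind the look-alikes: they are no part of the job. What is shaped like the spacer but green is not meant.

How it is judged:
By the outcome, as a careful person would: the job done as asked, in the order asked, and still so for the second after the job is handed in, while the arm keeps its last pose, push and grip.
It also fails if it takes over 48 s, if anything falls off the work surface, if the arm or the gripper's body presses on something with over 40 N, if the wrist force passes 120 N, or if a joint passes its speed limit or range.

ROBOT

A 7-joint arm with a two-finger parallel gripper is mounted at the origin on the work surface. World frame = base frame: x ahead of the robot, y to its left, z up, the work surface at z = 0. Lengths are in mm, angles in rad, forces in N, time in s.
With the tool pointing down it reaches from about 400 to 875 mm from the base axis. Payload 6.5 kg.
Tool frame: the origin (TCP) lies between the finger pads; the fingertips stand 22 mm ahead of it and the grasp point (between the pads) lies 3 mm ahead of it; z points along the fingers, y is the line along which they close (so a half turn about z gives the same grasp; the last joint's range is limited). The gripper opens to 85 mm and grips with 20 to 120 N. Pads are 22 mm wide; open, the fingers measure 114 mm over their backs; the gripper's body (76 mm by 85 mm) begins 54 mm behind the grasp point. The pads swing forward as they close: fully open they stand 13 mm farther back than shut.
Start: joints at [1.179, 0.536, -0.004, 1.538, 0.003, 1.067, -0.071], TCP at [208.04, -615.8, 253.29] pointing down, gripper open.
Joint ranges: [-2.7, 2.7], [-0.37, 2.16], [-1.27, 1.26], [0.24, 2.4], [-1.31, 4.45], [0.19, 1.91], [-2.76, 2.76]. Speed limits (rad/s): [2.39, 2.39, 3.14, 3.14, 3.14, 3.14, 3.14].

INTERFACE

Orientations are given as a unit quaternion [w, x, y, z].
In Python, from workcell import env gives the robot as it stands. Calls block until the motion is done:
- env.goto(position, orientation): joint-space move of the TCP to a pose.
- env.servo_line(position, frame=None, vel=150): straight line of the TCP; frame=None keeps the orientation; vel is the mean speed in mm/s.
- env.move_j(angles): joint-space move.
- env.open() and env.gripper_close(grip_force=None): open the fingers fully, or close them until they stop; grip_force is the grip in N (None keeps the last).
- env.hold(seconds).
- env.inverse_kinematics(position, orientation): joint angles nearest the present ones, or None.
- env.camera(name): name is "side" or "top"; returns a dict with "frame" (384x512x3 uint8, blue, green, red), "range_z" (384x512 float32, mm along the optical axis (not along the pixel's ray), 0 where there is no reading), "K" (3x3 intrinsics, pixels), "R" (3x3) and "t" (3): a world point X has camera coordinates R X + t. Camera axes: x right, y down, z forward; pixel columns grow to the right and rows downward; lengths in mm; the calibration is good to about 2 mm. A picture is of the moment at which its call begins.
A pose or a line that the arm cannot do raises env.IKError and nothing moves.
- env.hand_in(): hands the job in; it is judged then, once.
Readings, each from a call of its own:
- env.read_time(): time.
- env.read_joints(): joint angles.
- env.read_dq(): joint speeds.
- env.read_joint_efforts(): joint torques, N m.
- env.read_eef_pos(): TCP position.
- env.read_eef_rot(): TCP orientation.
- env.read_ft_force(): force on the tool from outside, world axes, zero at the start.
- env.read_moment(): the same for the moment, N m.
- env.read_width(): finger opening in mm.
- env.read_gripper_force(): force on a finger pad.
Only numpy, scipy, OpenCV 4.12 (cv2) and the standard library are available. Lean on these libraries where they do the work, as an engineer would, in place of code of your own. Each camera call takes 0.05 s, during which the arm holds its last target. There are 200 camera calls.

## Working session

There is one attempt and no reset: what is moved stays moved. The work goes in short steps, each a Python script; the robot and the scene stay as the last script left them, time stands still between calls to the robot, and variables do not carry over. Pictures are saved under pics/ and viewed, at most 10 in all, crops included, and the job is handed in when it is done.

```bash
mkdir -p pics; ls; python3 - <<'E'
from workcell import env
import cv2,numpy as np,pickle
for n in ("side","top"):
    c=env.camera(n); pickle.dump(c,open(n+'.pkl','wb')); cv2.imwrite(f'pics/{n}0.png',c['frame'])
    print(n,c['K'].tolist(),np.round(c['R'],3).tolist(),c['t'])
print(env.read_time(),env.read_eef_rot(),env.read_width())
E
```

```text
pics
side [[485.8800528753091, 0.0, 250.56676967949718], [0.0, 485.8800528753091, 193.3320427805225], [0.0, 0.0, 1.0]] [[-0.67, -0.742, -0.001], [-0.451, 0.409, -0.793], [0.589, -0.531, -0.609]] [ 428.4510468   308.927715   1094.48943689]
top [[398.2943066748837, 0.0, 252.90975943596638], [0.0, 398.2943066748837, 188.99738922057725], [0.0, 0.0, 1.0]] [[-0.013, -1.0, -0.0], [-0.996, 0.013, -0.092], [0.092, -0.001, -0.996]] [  57.87272967  603.85059827 1140.34338935]
0.1 [-7.46419645e-04  9.86757114e-01  1.62202977e-01 -1.85306820e-04] 85.6489221527375
```

View pics/side0.png

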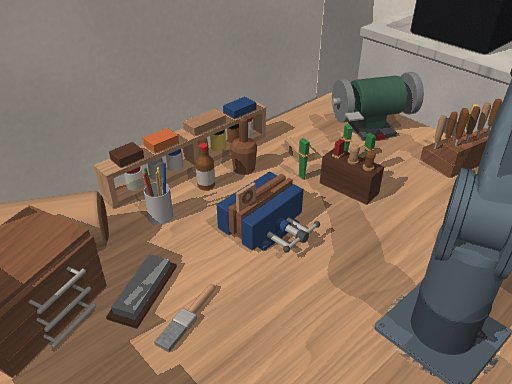

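View pics/top0.png

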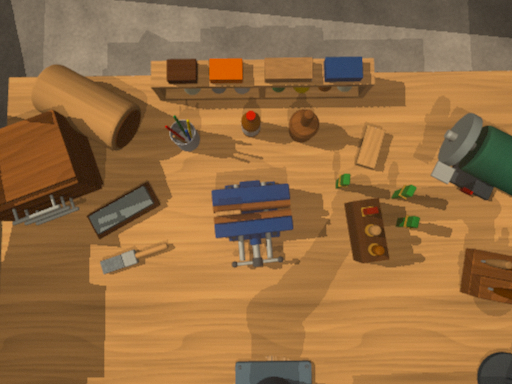

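Side view: vise near (262,210), with the panel standing at its left end (246,197), so the empty end is on the right. The tool block is at (352,175). Red-topped spacer candidates are the handle in the block at side (339,147) / top (370,211) and three green look-alikes at top (343,181), (403,192), (408,222). Only the red one in the block fits. The crop should confirm this.

```bash
python3 - <<'E'
import cv2,numpy as np,pickle
t=pickle.load(open('top.pkl','rb'))['frame'];s=pickle.load(open('side.pkl','rb'))['frame']
a=cv2.resize(t[165:275,200:430],(800,383),interpolation=cv2.INTER_CUBIC)
cv2.imwrite('pics/topc.png',a)
b=cv2.resize(s[110:255,210:400],(786,600),interpolation=cv2.INTER_CUBIC)
cv2.imwrite('pics/sidec.png',b)
E
```

```text
(no output)
```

View pics/topc.png

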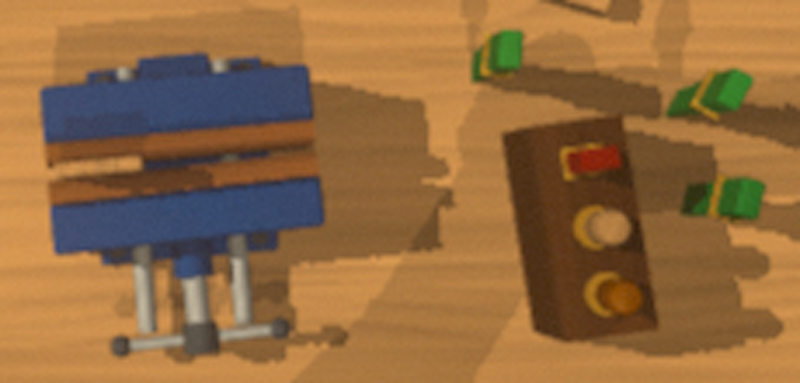

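View pics/sidec.png

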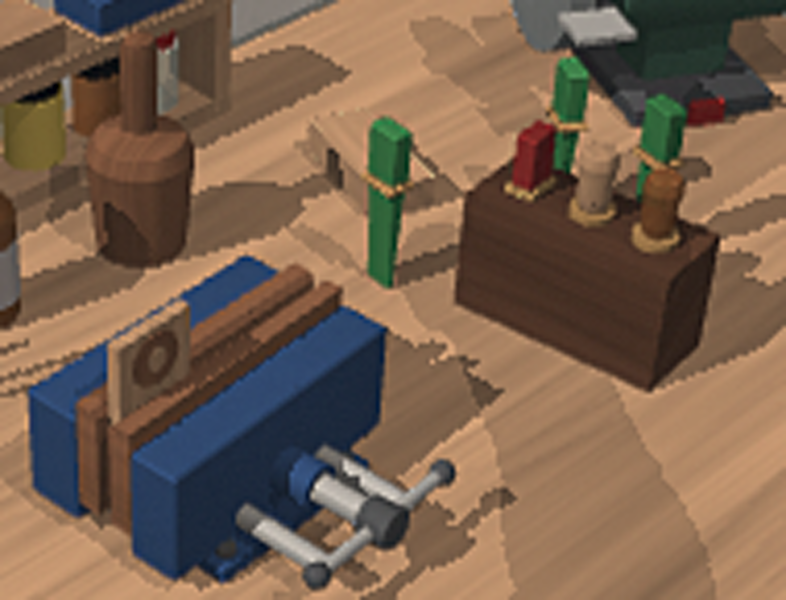

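The crop confirms it: the red spacer stands in the block's far slot (crop 595,160), with the wood chisel and amber chisel in front of it. The green ones stand free on the bench and aren't wanted. The gap's empty end is on the right (crop 315,150). Next I'll rectify the views onto the known heights and measure.

```bash
cat > h.py <<'E'
import cv2,numpy as np,pickle
def rect(c,z,x0,x1,y0,y1,s):
    # plane image: col grows with -y, row grows with -x (same look as the top view), s px/mm
    P=c['K']@np.column_stack([c['R'][:,0],c['R'][:,1],c['R'][:,2]*z+c['t']])
    A=np.array([[0,-1/s,x1],[-1/s,0,y1],[0,0,1]])
    return cv2.warpPerspective(c['frame'],P@A,(int((y1-y0)*s),int((x1-x0)*s)),flags=cv2.INTER_CUBIC|cv2.WARP_INVERSE_MAP)
def ray(c,uv,z):
    C=-c['R'].T@c['t']; d=c['R'].T@np.linalg.inv(c['K'])@np.array([uv[0],uv[1],1.]); return C+d*(z-C[2])/d[2]
def cloud(c):
    v,u=np.indices(c['range_z'].shape); Z=c['range_z']
    p=np.stack([u,v,np.ones_like(u)],-1)@np.linalg.inv(c['K']).T*Z[...,None]
    W=(p-c['t'])@c['R']; W[Z==0]=np.nan; return W
def proj(c,X):
    p=c['K']@(c['R']@np.array(X,float)+c['t']); return p[:2]/p[2]
E
python3 - <<'E'
from h import *
for n in('top','side'):
    c=pickle.load(open(n+'.pkl','rb')); W=cloud(c); print(n,'C',-c['R'].T@c['t'])
    # block top by depth
    reg=np.zeros(W.shape[:2],bool)
    if n=='top': reg[190:270,335:395]=1
    else: reg[135:205,315:390]=1
    m=reg&(abs(W[...,2]-100)<4); r=cv2.minAreaRect(W[m][:,:2].astype(np.float32)); print('block',m.sum(),r,np.median(W[m][:,2]))
    reg[:]=0
    if n=='top': reg[175:250,205:300]=1
    else: reg[160:250,205:310]=1
    m=reg&(abs(W[...,2]-115)<4); r=cv2.minAreaRect(W[m][:,:2].astype(np.float32)); print('vise',m.sum(),r,np.median(W[m][:,2]))
    hsv=cv2.cvtColor(c['frame'],cv2.COLOR_BGR2HSV)
    red=((hsv[...,0]<6)|(hsv[...,0]>174))&(hsv[...,1]>170)
    rr=np.zeros_like(reg); 
    if n=='top': rr[195:225,350:390]=1
    else: rr[130:165,325:350]=1
    m=red&rr&(W[...,2]>142); print('red top',m.sum(),W[m].mean(0) if m.any() else W[red&rr])
t=pickle.load(open('top.pkl','rb'))
x0=ray(t,(252,210),115); print('centre',x0)
im=rect(t,115,x0[0]-75,x0[0]+75,x0[1]-125,x0[1]+125,3)
cv2.imwrite('pics/vrect.png',im); print(x0[0]+75,x0[1]+125)
s=pickle.load(open('side.pkl','rb'))
cv2.imwrite('pics/vrects.png',rect(s,115,x0[0]-75,x0[0]+75,x0[1]-125,x0[1]+125,3))
E
```

```text
top C [ 496.93500801   50.98887144 1191.14381009]
block 1153 ((483.3083801269531, -266.86407470703125), (170.5643310546875, 75.90901184082031), 7.915689468383789) 101.10079400275401
vise 908 ((538.1668701171875, 55.13227081298828), (46.73230743408203, 209.84742736816406), 4.299107074737549) 115.67833624945936
red top 20 [ 533.64505703 -258.57803609  151.01769242]
side C [-217.79571923  772.89660784  912.20042662]
block 619 ((492.50994873046875, -302.4197082519531), (190.01318359375, 154.61416625976562), 7.162504196166992) 99.29665377901408
vise 539 ((535.2035522460938, 53.870574951171875), (50.060264587402344, 214.40846252441406), 5.518930435180664) 114.02576588257978
red top 35 [ 529.54937929 -258.33399107  147.36395597]
centre [539.58615257  53.17147785 115.        ]
614.586152568127 178.17147785129123
```

View pics/vrect.png

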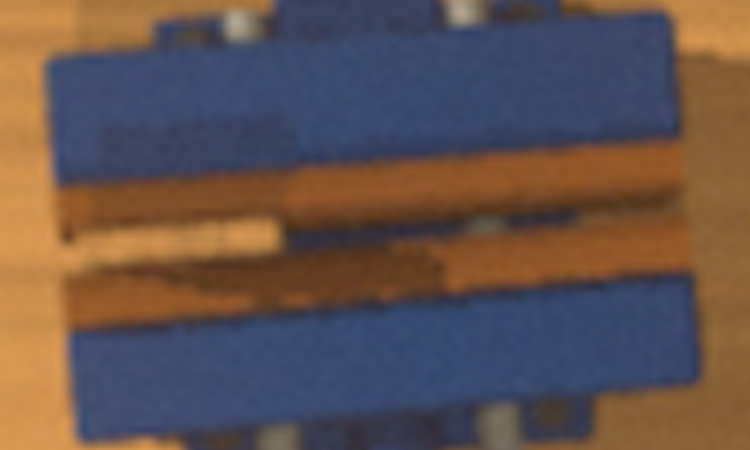

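View pics/vrects.png

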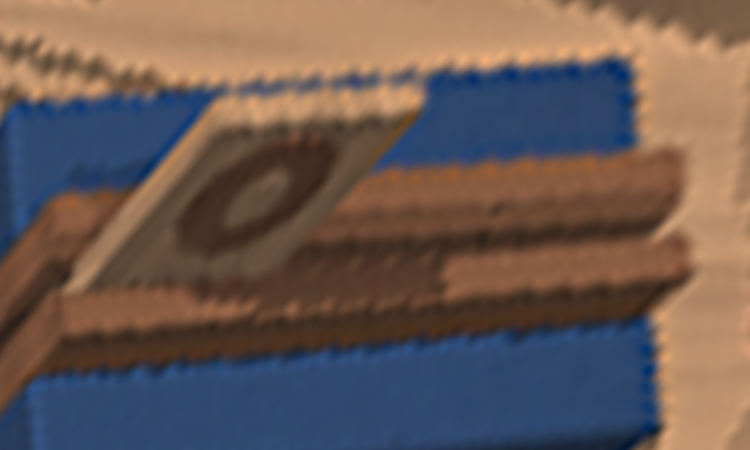

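The rectified top view shows the rear liner's back edge running from (65,185) to (680,140) and the front liner's outer edge from (75,328) to (690,272). The empty end is on the right, near column 685. In the side view, the liners stand a little above the blue jaws. I'll now fit these edges to sub-pixel precision.

```bash
cat > meas.py <<'E'
from h import *
def vise(t):
    X1,Y1,s=614.586,178.171,3
    im=rect(t,115,X1-150,X1,Y1-250,Y1,s).astype(float)
    f=im[...,2]-im[...,0]            # red-blue: >0 on wood, <0 on blue
    def edge(c0,c1,r0,r1,up,k):      # sub-pixel zero crossing per column along line guess r0->r1
        P=[]
        for c in range(c0,c1,3):
            g=int(round(r0+(r1-r0)*(c-65)/615)); col=f[g-14:g+15,c]*(1 if up else -1)
            i=np.where((col[:-1]<0)&(col[1:]>=0))[0]
            if len(i): j=i[np.argmin(abs(i-14))]; P.append((g-14+j-col[j]/(col[j+1]-col[j]),c))
        P=np.array(P); xy=np.c_[X1-P[:,0]/s,Y1-P[:,1]/s]
        a=np.polyfit(xy[:,1],xy[:,0],1); 
        for _ in range(3):
            e=xy[:,0]-np.polyval(a,xy[:,1]); k2=abs(e)<2*e.std()+.05; a=np.polyfit(xy[k2,1],xy[k2,0],1)
        print(k,'n',len(xy),'slope',a[0],'rms',e[k2].std()); return a
    ar=edge(90,660,185,140,True,'rear'); af=edge(90,660,328,272,False,'front')
    # ends of liners along y, from rows following rear liner
    g=[]
    hsv=cv2.cvtColor(im.astype(np.uint8),cv2.COLOR_BGR2HSV)
    return ar,af
E
python3 - <<'E'
from meas import *
t=pickle.load(open('top.pkl','rb')); s=pickle.load(open('side.pkl','rb'))
ar,af=vise(t)
W=cloud(t); reg=np.zeros(W.shape[:2],bool); reg[175:250,205:300]=1
m=reg&(abs(W[...,2]-115.5)<3)
yaw=np.arctan(-ar[0]); ey=np.array([-np.sin(yaw),np.cos(yaw)]); ex=np.array([np.cos(yaw),np.sin(yaw)])
q=W[m][:,:2]@ey; print('yaw',yaw,'jaw',ar[0]*-1, 'ang',(-af[0])-(-ar[0]),'y ext',np.percentile(q,[0,1,2,98,99,100]))
# block
hsv=cv2.cvtColor(t['frame'],cv2.COLOR_BGR2HSV); reg[:]=0; reg[190:270,335:395]=1
m=(reg&(abs(W[...,2]-101)<3)).astype(np.uint8); m=cv2.morphologyEx(m,cv2.MORPH_OPEN,np.ones((3,3)))
print('block',m.sum(),cv2.minAreaRect(W[m>0][:,:2].astype(np.float32)))
m=reg&(W[...,2]>145); n,l,_,_=cv2.connectedComponentsWithStats(m.astype(np.uint8))
for i in range(1,n): 
    k=l==i
    if k.sum()>5: print(k.sum(),W[k].mean(0),t['frame'][k].mean(0))
# other things tall near: greens
g=(hsv[...,0]>45)&(hsv[...,0]<75)&(hsv[...,1]>120); n,l,_,_=cv2.connectedComponentsWithStats(g.astype(np.uint8))
for i in range(1,n):
    k=l==i
    if k.sum()>20: print('green',k.sum(),W[k].mean(0),np.nanmax(W[k][:,2]))
E
```

```text
rear n 190 slope -0.07694209560318804 rms 0.14202580396639558
front n 190 slope -0.0980263843386755 rms 0.15218927148560238
yaw 0.07679079804780058 jaw 0.07694209560318804 ang 0.021084288735487455 y ext [-91.23527736 -89.4227589  -86.94263248 113.65432772 115.88583478
 118.56955369]
block 680 ((483.0982666015625, -266.1246337890625), (170.0196533203125, 75.33027648925781), 7.119997978210449)
80 [ 534.87725896 -259.09567462  151.10161742] [ 15.1375  41.8125 132.05  ]
92 [ 483.35710806 -264.77658654  154.58974048] [ 60.18478261 113.54347826 162.90217391]
97 [ 432.62348851 -270.98001099  153.84375035] [  9.45360825  69.60824742 125.08247423]
green 78 [nan nan nan] 147.40496664629885
green 97 [nan nan nan] 144.76692716768486
green 21 [ 585.4649683  -363.16179422   43.65330194] 69.83493093411171
green 107 [nan nan nan] 144.94938213381707
```

```bash
python3 - <<'E'
from h import *
from workcell import env
t=pickle.load(open('top.pkl','rb')); W=cloud(t)
print('tallest right side',np.nanmax(W[100:330,395:480,2]),np.nanmax(W[235:330,455:512,2]))
q=lambda p:[0,np.cos(p/2),np.sin(p/2),0]
p=np.array(env.read_eef_pos())
env.servo_line([p[0],p[1],330],vel=250)
env.goto([534.8,-259.3,250],q(.12)); print(env.read_time(),env.read_eef_pos())
env.servo_line([534.8,-259.3,133],vel=120)
f=env.read_ft_force(); print(env.read_time(),f,env.read_moment())
env.gripper_close(grip_force=30)
print(env.read_time(),env.read_width(),env.read_ft_force(),env.read_moment(),env.read_eef_pos())
E
```

```text
tallest right side 210.92520023405825 214.19067052875513
2.3417 [ 534.22480342 -260.7908007   249.99717362]
3.4667 [0.36527954 0.19590363 0.54394517] [-0.01483785 -0.03066748 -0.02087094]
4.0083 29.00953005283272 [-0.55414745 -1.64341358  1.4144571 ] [-0.34453016 -0.03520584  0.00081248] [ 535.03988655 -259.88616263  133.35662296]
```

```bash
cat > tgt.py <<'E'
from meas import *
def target(t,yv=-56.6):
    ar,af=vise(t); yaw=np.arctan(-ar[0]); ex=np.array([np.cos(yaw),np.sin(yaw)]); ey=np.array([-np.sin(yaw),np.cos(yaw)])
    o=[]
    for a in(ar,af):   # intersect line x=a0*y+a1 with vise-y = yv
        M=np.array([[1,-a[0]],ey]); o.append(np.linalg.solve(M,[a[1],yv]))
    o=np.array(o); print('outer span',(o[0]-o[1])@ex,'-> gap',(o[0]-o[1])@ex-36)
    return o.mean(0),yaw,ex,ey
E
python3 - <<'E'
from tgt import *
from workcell import env
t=pickle.load(open('top.pkl','rb')); T,yaw,ex,ey=target(t); print('T',T)
q=lambda p:[0,np.cos(p/2),np.sin(p/2),0]
env.gripper_close(grip_force=60)
p=np.array(env.read_eef_pos())
env.servo_line([p[0],p[1],p[2]+30],vel=80); print(env.read_ft_force(),env.read_width())
env.servo_line([p[0],p[1],p[2]+180],vel=150); print(env.read_ft_force(),env.read_moment(),env.read_width())
env.goto([*T,310],q(.087))
env.servo_line([*T,262],vel=100); env.hold(.3)
print(env.read_time(),env.read_eef_pos(),env.read_ft_force(),env.read_moment())
for n in('side','top'):
    c=env.camera(n); pickle.dump(c,open(n+'1.pkl','wb'))
c=pickle.load(open('side1.pkl','rb')); u,v=proj(c,[*T,130]).astype(int); print(u,v)
a=c['frame'][v-75:v+45,u-80:u+80]
cv2.imwrite('pics/s1.png',cv2.resize(a,(800,600),interpolation=cv2.INTER_CUBIC))
E
```

```text
rear n 190 slope -0.07694209560318804 rms 0.14202580396639558
front n 190 slope -0.0980263843386755 rms 0.15218927148560238
outer span 46.79018396332463 -> gap 10.79018396332463
T [543.44005458 -14.95387457]
[ 0.71623785 -1.26511842 -0.0304925 ] 29.14281432559447
[-0.83550395  0.24919164 -0.94559318] [-0.04908957  0.02365897  0.03986471] 29.30234457029231
7.8083 [543.70260679 -14.95381954 262.49315907] [-0.27867411 -0.7853219  -0.14665647] [-0.01826406 -0.00062333  0.03277049]
277 176
```

View pics/s1.png

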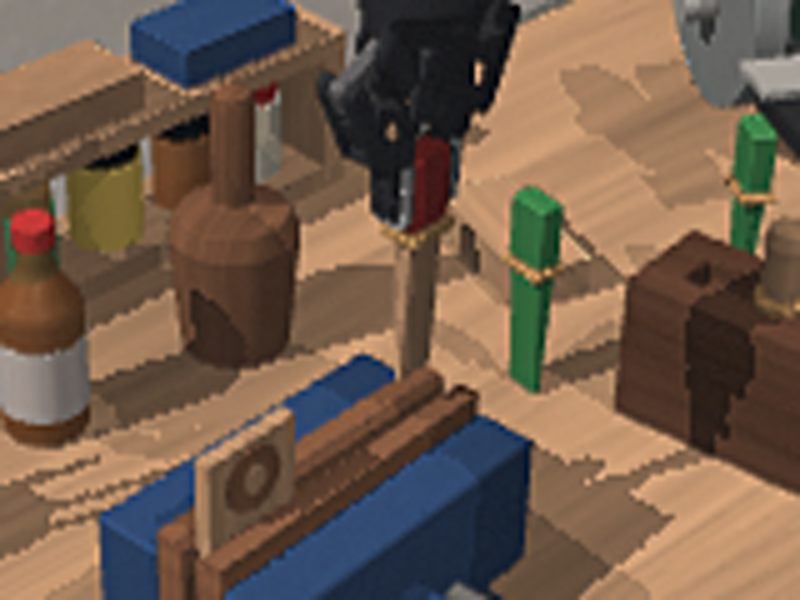

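Side crop: the spacer is held upright with the blade tip at about (413,375), over the empty end, and the block's spacer slot is empty. The estimated gap is about 7.3 mm from the jaw angle, so contact is expected with the tip near z = 70. I'll descend with force guidance.

```bash
cat > ins.py <<'E'
import numpy as np
from workcell import env
def F(n=6):
    a=[]
    for _ in range(n): env.hold(.015); a.append(np.r_[env.read_ft_force(),env.read_moment()])
    return np.mean(a,0)
def descend(cmd,base,zend,step,vel,fz_stop,fx_lim=1.5,gain=.25,xmax=4.):
    x0=cmd[0]
    while cmd[2]>zend:
        cmd[2]-=step; env.servo_line(cmd.tolist(),vel=vel); d=F()-base
        if abs(d[0])>fx_lim: cmd[0]+=np.clip(gain*d[0],-.5,.5)
        p=env.read_eef_pos()
        print('%.2f cmd %.2f %.1f eef %.2f %.2f %.2f F %s'%(env.read_time(),cmd[0],cmd[2],*p,np.round(d[:3],1)),'My %.2f'%d[4])
        if d[2]>fz_stop or abs(cmd[0]-x0)>xmax: print('stop'); break
    return cmd
E
python3 - <<'E'
from ins import *
env.gripper_close(grip_force=100)
cmd=np.array([543.4,-15,240.]); env.servo_line(cmd.tolist(),vel=80); env.hold(.3)
base=F(15); print(base)
cmd=descend(cmd,base,214,2,40,2.5)
np.savez('st.npz',cmd=cmd,base=base); print(env.read_width())
E
```

```text
[-0.04993142 -0.09967836 -0.78198845 -0.00348109 -0.00408668  0.00081761]
9.45 cmd 543.40 238.0 eef 543.37 -15.00 237.93 F [-0.  -0.3  0.2] My -0.01
9.80 cmd 543.40 236.0 eef 543.39 -14.99 235.96 F [-0.4  0.3  0.1] My 0.02
10.15 cmd 543.40 234.0 eef 543.40 -15.01 233.99 F [-0.1  0.1 -0.4] My -0.01
10.50 cmd 543.40 232.0 eef 543.36 -14.97 231.97 F [ 0.1  0.  -0.1] My 0.00
10.85 cmd 543.40 230.0 eef 543.40 -14.98 229.99 F [0.3 0.1 0. ] My -0.05
11.20 cmd 543.40 228.0 eef 543.42 -14.98 227.98 F [ 0.3  0.1 -0.1] My -0.12
11.55 cmd 543.40 226.0 eef 543.45 -14.99 225.98 F [ 0.5  0.3 -0.6] My -0.23
11.90 cmd 543.40 224.0 eef 543.47 -14.98 223.98 F [ 1.2 -0.3 -0.4] My -0.35
12.25 cmd 543.88 222.0 eef 543.49 -14.99 221.97 F [ 1.9  0.2 -0.8] My -0.48
12.60 cmd 543.88 220.0 eef 543.79 -15.01 219.91 F [ 1.2  0.3 -0.5] My -0.31
12.95 cmd 543.88 218.0 eef 543.86 -14.99 217.95 F [ 1.1 -0.1 -0.5] My -0.32
13.30 cmd 543.88 216.0 eef 543.92 -14.98 215.95 F [ 1.3  0.3 -0.5] My -0.36
13.65 cmd 544.26 214.0 eef 543.95 -14.97 213.96 F [ 1.5  0.4 -0.9] My -0.45
28.868051318304783
```

```bash
python3 - <<'E'
from ins import *
s=np.load('st.npz'); cmd=s['cmd']; base=s['base']
for i in range(9):
    cmd[0]+=.4; env.servo_line(cmd.tolist(),vel=20); d=F()-base; p=env.read_eef_pos()
    print('%.2f x %.2f F %s My %.2f'%(env.read_time(),p[0],np.round(d[:3],1),d[4]))
    if d[4]>.2: break
np.savez('st.npz',cmd=cmd,base=base)
E
```

```text
14.00 x 544.38 F [-0.1  0.3 -0.1] My -0.01
14.35 x 545.01 F [0.2 0.1 0.2] My -0.01
14.70 x 545.46 F [-0.2  0.  -0.1] My 0.01
15.05 x 545.85 F [-0.   0.1  0.2] My -0.01
15.40 x 546.29 F [-0.2  0.   0.2] My 0.01
15.75 x 546.48 F [-0.9 -0.3 -0. ] My 0.23
```

Free play in x runs from about 544.4 to 546.35, so I'll centre at 545.35. The gap is about 7 mm, so contact should come near TCP z = 194.

```bash
python3 - <<'E'
from ins import *
s=np.load('st.npz'); cmd=s['cmd']; base=s['base']
cmd[0]=545.35; env.servo_line(cmd.tolist(),vel=20)
cmd[2]=202; env.servo_line(cmd.tolist(),vel=20); d=F()-base; print(np.round(d,2))
while cmd[2]>189:
    cmd[2]-=1; env.servo_line(cmd.tolist(),vel=20); d=F(8)-base; p=env.read_eef_pos()
    print('%.2f x %.2f z %.2f F %s M %s'%(env.read_time(),p[0],p[2],np.round(d[:3],1),np.round(d[3:],2)))
    if abs(d[4])>.1: cmd[0]-=np.clip(d[4]*1.,-.4,.4)
    if d[2]>2: break
np.savez('st.npz',cmd=cmd,base=base); print(env.read_width())
E
```

```text
[-0.15 -0.06 -0.38  0.03 -0.02 -0.01]
17.23 x 545.38 z 201.02 F [ 0.   0.4 -0.1] M [-0.01  0.03 -0.01]
17.62 x 545.37 z 200.01 F [ 0.1  0.  -0. ] M [-0.01  0.01 -0.02]
18.00 x 545.35 z 198.99 F [0.  0.1 0.3] M [0.02 0.01 0.01]
18.38 x 545.37 z 198.01 F [-0.1  0.2 -0.1] M [0. 0. 0.]
18.77 x 545.35 z 197.00 F [-0.   0.3  0.1] M [-0.01 -0.01  0.  ]
19.15 x 545.38 z 196.00 F [ 0.   0.4 -0. ] M [ 0.02  0.   -0.01]
19.53 x 545.35 z 194.98 F [ 0.3 -0.2 -0.3] M [-0.01  0.05  0.02]
19.92 x 545.35 z 193.99 F [-0.3  0.1 -0.2] M [ 0.02  0.04 -0.01]
20.30 x 545.30 z 192.94 F [-0.3  0.2 -0.2] M [ 0.01  0.07 -0.03]
20.68 x 545.32 z 191.95 F [-0.6  0.3 -0.7] M [0.   0.09 0.  ]
21.07 x 545.34 z 191.02 F [-0.6  0.2  1. ] M [-0.02  0.23 -0.01]
21.45 x 545.28 z 190.20 F [-1.1 -0.   4.3] M [-0.03  0.27 -0.  ]
29.098275484787326
```

```bash
python3 - <<'E'
from ins import *
s=np.load('st.npz'); cmd=s['cmd']; base=s['base']
def rep():
    d=F(12)-base; p=env.read_eef_pos(); print('%.2f cmd %.2f %.2f eef %.2f %.2f F %s M %s'%(env.read_time(),cmd[0],cmd[2],p[0],p[2],np.round(d[:3],1),np.round(d[3:],2))); return d
for i in range(8):
    env.servo_line(cmd.tolist(),vel=10); env.hold(.1); d=rep()
    if abs(d[4])>.12: cmd[0]-=np.clip(.6*d[4],-.2,.2)
    elif d[2]>5.5: break
    if d[2]<=5.5: cmd[2]-=.25
env.hold(1.); rep(); np.savez('st.npz',cmd=cmd,base=base); print(env.read_width(),env.read_eef_rot())
for n in('side','top'):
    import pickle,cv2
    c=env.camera(n); pickle.dump(c,open(n+'2.pkl','wb'))
    if n=='side': cv2.imwrite('pics/s2.png',cv2.resize(c['frame'][100:250,190:390],(800,600),interpolation=cv2.INTER_CUBIC))
E
```

```text
22.00 cmd 544.84 190.00 eef 545.16 190.18 F [ 0.1 -0.   4.8] M [-0.04 -0.05 -0.  ]
22.55 cmd 544.84 189.75 eef 545.18 190.03 F [0.2 0.2 5.9] M [-0.05 -0.04 -0.01]
23.75 cmd 544.84 189.75 eef 545.18 190.04 F [ 0.2 -0.1  5.8] M [-0.04 -0.05  0.  ]
28.930536029836176 [1.14302117e-05 9.99054196e-01 4.34806027e-02 3.87201955e-04]
```

View pics/s2.png

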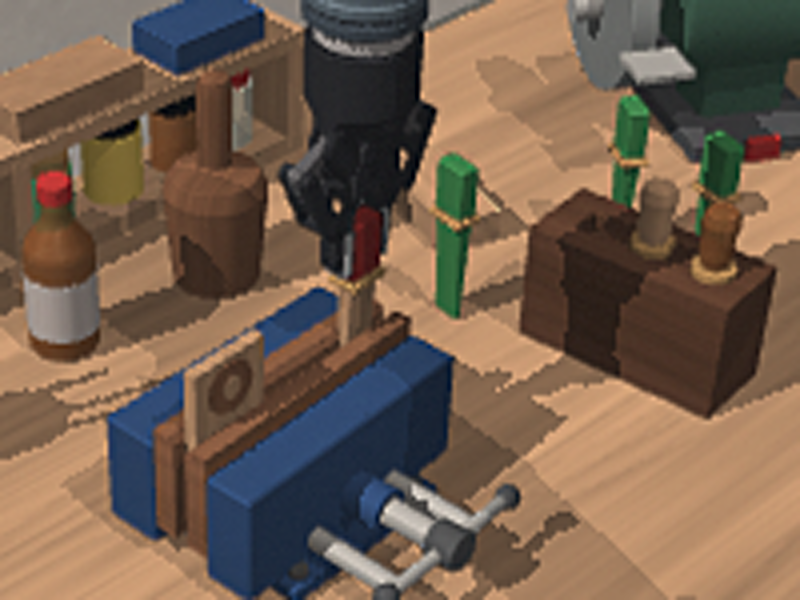

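The side crop shows the blade down between the two liners at the empty end (355,315), upright in the gripper. The jaw, panel, chisels and green look-alikes look undisturbed. Vertical drag is a steady 5.8 N with almost no sideways force, so I'm handing in.

```bash
python3 -c "
from workcell import env
print(env.hand_in())"
```

```text
the job is handed in; nothing more can be done
None
```

I handed the job in with the red spacer held upright in the gripper and its blade about 43 mm into the empty end of the vise. It drags on both liners with a steady 5.8 N and almost no sideways force, and the arm's clock read about 24 s of the 48 s limit.

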